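Gauge a brace-joint bushing and pass it

TASK

Check the bronze bushing for the ankle brace: take the plain bright steel gauge pin out of the wooden rack and push it fully home in the bore of the blue gauge stand, then slide the bushing over the standing pin until it sits flat on the stand. Since it fits, lift it off again and set it down, without dropping it, upright in the green tray, leaving the pin fully home in the stand. Leave the red-collared pin, the dark reject bushing in the red tray and the block of wax where they are.

Things in the scene. Friction and masses are not known exactly. Their poses are not given: they have to be found in the camera images.
- pin: gauge pin: plain bright steel rod, 10 mm diameter, 85 mm long, about 55 g, both ends chamfered (the lower end narrows to 6 mm over its last 3 mm, the upper end to 4 mm over 4 mm); starts standing in one of the rack's two holes, 60 mm of it showing. Origin at the centre of its lower end, z axis along the rod to its upper end
- pin_top (a point): centre of the gauge pin's upper end
- rack: fixed dark wooden rack block, 50 mm (x) by 130 mm (y) by 30 mm high, origin under its centre; two holes 11.5 mm wide and 25 mm deep in its top at y = -30 and +30 mm hold the gauge pin and the red-collared pin, either way round
- spare_pin: another pin in the rack, to be left there: dark steel, 10 mm diameter, 85 mm long, with a red collar 15 mm wide and 22 mm long near its upper end. Origin at the centre of its lower end
- stand_hole0 (a point): centre of the mouth of the bore in the top face of the blue gauge stand, a fixed block 90 mm (x) by 70 mm (y) by 40 mm high; the bore is vertical, 11 mm wide with a small chamfer and 32 mm deep, so the gauge pin stands 53 mm out of it when fully home. Its x and y axes are the block's
- bushing: reddish bronze bushing, an upright tube 28 mm outside, 13 mm bore, 32 mm high, about 90 g, standing on the bench. Origin at the centre of its lower end, z axis along the bore
- green_tray: fixed green tray, 110 mm square outside, 24 mm high, walls and floor 4 mm thick, empty. Origin under its centre, so the inner floor is 4 mm above it
- red_tray: fixed red tray for rejects, as the green one; the two trays swap places from run to run
- reject: dark steel reject bushing, 24 mm wide, 22 mm high, in the red tray. Origin at the centre of its lower end
- wax: dark brown block of wax, 45 mm by 70 mm by 24 mm high, loose on the bench beside the task. Origin under its centre
Mind the look-alikes: they are no part of the job. There is more than one size of the green_tray; the one meant has the size given above.

How it is judged:
By the outcome, as a careful person would: the job done as asked, in the order asked, and still so for the second after the job is handed in, with the robot touching nothing.
It also fails if it takes over 72 s, if anything falls off the work surface, if the arm or the gripper's body presses on something with over 40 N, if the wrist force passes 120 N, or if a joint passes its speed limit or range.

ROBOT

A 6-joint arm with a two-finger parallel gripper is mounted at the origin on the work surface. World frame = base frame: x ahead of the robot, y to its left, z up, the work surface at z = 0. Lengths are in m, angles in degrees, forces in N, time in s.
With the tool pointing down it reaches from about 0.25 to 0.85 m from the base axis. Payload 12.5 kg.
Tool frame: the origin (TCP) lies at the very end of the fingers, on their centre line; the grasp point (between the pads) lies 19 mm behind it; z points along the fingers, y is the line along which they close (so a half turn about z gives the same grasp; the last joint's range is limited). The gripper opens to 93 mm and grips with 3 to 60 N. Pads are 15 mm wide; open, the fingers measure 128 mm over their backs; the gripper's body (75 mm by 188 mm) begins 65 mm behind the grasp point.
Start: joints at [67.632, 20.094, 94.641, -0, 65.266, -4.847], TCP at [0.166, 0.524, 0.219] pointing down, gripper open.
Joint ranges: [-157.81, 157.81], [-45, 120.19], [0.68, 151.7], [-89.99, 269.99], [4.06, 180], [-164.3, 164.3]. Speed limits (degrees/s): [127.2, 127.2, 159.86, 180, 180, 180].

INTERFACE

Orientations are given as a 3x3 rotation matrix whose columns are the frame's x, y, z axes.
In Python, from station import get_obs, eyes, job gives the robot as it stands.
- The arm moves only by the tool arm_command, never from a script. Its argument "plan" is a list of rows, each a list of 6 numbers: the shift along the world's x, y, z normalised to -1 to 1, where 1 is 4 cm, then the turn, a rotation vector about the world's x, y, z normalised to -1 to 1, where 1 is 0.12 rad. A call has 1 to 12 rows; each row shifts and turns the commanded pose from where the row before left it; what a row does not reach is not made up. A row lasts 1/8 s, in which the tool goes at most 62.5 mm and 10.7 degrees, less where a joint would pass 70% of its speed; a pose out of reach is approached as far as the arm can. A call with a number of a shift or a turn outside -1 to 1 is refused whole. A call with a gripper value outside its range is refused whole. "jaw" is the closure, from -1 (fully open) to 1 (shut), set as the call begins (left out, the last holds). The fingers move at their own pace and stop on an object; the grip force is fixed at half the most. Time passes only in rows, so rows that do not move let the fingers close. It gives the time, the measured TCP pose, the force, the opening and the grip force at its end, in the units of the state.
- get_obs(): the state, without advancing time (a new reading comes with each control period).
- eyes.grab_frame(name): name is "side" or "top" or "wrist"; returns a dict with "img" (480x640x3 uint8, red, green, blue), "camera_matrix" (3x3 intrinsics, pixels), "R" (3x3) and "t" (3): a world point X has camera coordinates R X + t. Camera axes: x right, y down, z forward; pixel columns grow to the right and rows downward; lengths in m; the calibration is good to about 2 mm. A picture is of the moment at which its call begins. There is no depth.
- job.close_job(): hands the job in; it is judged then, once.
The state is a dict: "clock": time; "qpos": joint angles; "dq": joint speeds; "joint_efforts": joint torques, N m; "position": TCP position; "tool_rot": TCP orientation; "wrist_force": force on the tool from outside, world axes, zero at the start; "ft_torque": the same for the moment, N m; "opening": finger opening in m; "grasp_force": force on a finger pad.
Only numpy, scipy, OpenCV 4.12 (cv2) and the standard library are available. Lean on these libraries where they do the work, as an engineer would, in place of code of your own. Each camera call takes 0.05 s, during which the arm holds its last target. There are 200 camera calls.

## Working session

There is one attempt and no reset: what is moved stays moved. The work goes in short steps, Python scripts to look and compute and a tool call to move; the robot and the scene stay as the last step left them, time stands still between calls to the robot, and variables do not carry over. Pictures are saved under pics/ and viewed, at most 13 in all, crops included, and the job is handed in when it is done.

Besides the shell and the picture viewer there is one more tool, called after ">>>" as name([rows], argument=value, ...), one row to a line, values as JSON. arm_command: Moves the arm, as the interface text tells. Scaled input: -1 to 1 covers 4 cm each way for a shift and 0.12 rad each way for a turn. Its arguments: {"type":"object","properties":{"plan":{"type":"array"},"jaw":{"type":"number"}},"required":["plan"]}

```bash
mkdir -p pics; cat > h.py <<'E'
import numpy as np, cv2
from station import get_obs, eyes, job
def grab(n,save=None):
    f=eyes.grab_frame(n)
    f={k:np.array(v) for k,v in f.items()}
    if save: cv2.imwrite(f'pics/{save}.png',f['img'][:,:,::-1])
    np.savez(f'/tmp/{save or n}.npz',**f)
    return f
def ray(f,u,v):
    d=f['R'].T@(np.linalg.inv(f['camera_matrix'])@np.array([u,v,1.0]))
    return -f['R'].T@f['t'],d
def plane(f,u,v,z):
    o,d=ray(f,u,v); return o+d*(z-o[2])/d[2]
def tri(*obs):
    A=np.zeros((3,3));b=np.zeros(3);L=[]
    for f,u,v in obs:
        o,d=ray(f,u,v);d=d/np.linalg.norm(d);P=np.eye(3)-np.outer(d,d);A+=P;b+=P@o;L.append((P,o))
    X=np.linalg.solve(A,b);return X,[np.linalg.norm(P@(X-o)) for P,o in L]
def proj(f,X):
    p=f['camera_matrix']@(f['R']@np.array(X)+f['t']);return p[:2]/p[2]
def load(n): return dict(np.load(f'/tmp/{n}.npz'))
E
python3 - <<'E'
from h import *
for n in('top','side'):
    f=grab(n,n+'0');print(n,f['camera_matrix'][0],f['R'].round(3).tolist(),(-f['R'].T@f['t']).round(3))
o=get_obs();print(o['clock'],o['position'],o['tool_rot'],o['opening'])
E
```

```text
top [527.74919776   0.         324.17659092] [[0.006, -1.0, 0.017], [-0.999, -0.007, -0.04], [0.04, -0.016, -0.999]] [ 0.508 -0.056  1.156]
side [597.97478291   0.         323.67611657] [[-0.994, -0.109, -0.001], [-0.062, 0.579, -0.813], [0.089, -0.808, -0.583]] [0.452 0.779 0.658]
0.1 [0.1654627  0.52420803 0.21815895] [[-9.53592608e-01  3.01099610e-01 -4.03511957e-04]
 [ 3.01099864e-01  9.53592141e-01 -9.48549433e-04]
 [ 9.91779663e-05 -1.02602712e-03 -9.99999469e-01]] 0.09303445196238724
```

View pics/top0.png

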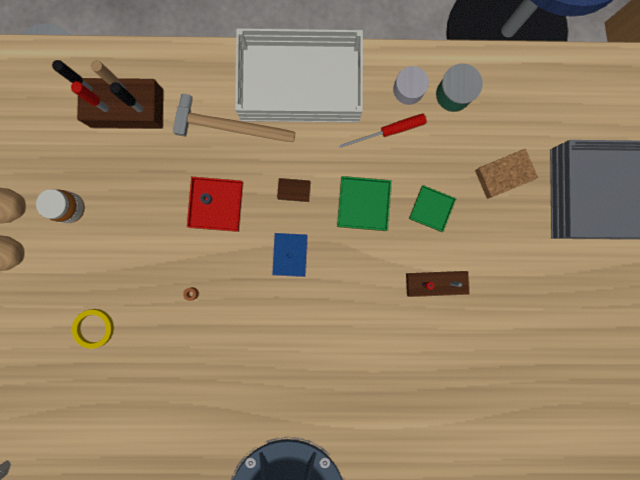

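View pics/side0.png

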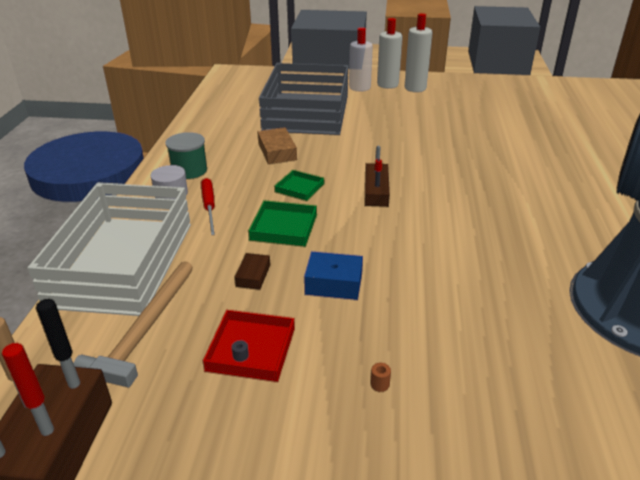

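Top view: the rack is at (437,284), with the red-collared pin at (430,286) and the bright pin at (456,284). The bronze bushing is at (191,294) and the blue stand bore at (290,255). The large green tray is at (364,204), the small look-alike at (433,208), and the red tray with the reject at (215,204). The side view agrees: bright pin (378,150), collared pin (378,172), bushing (381,376), bore (335,267).

Candidates:
- **Pin:** bright rod (456,284), not the red-collared one (430,286).
- **Bushing:** bronze (191,294), not the dark reject (206,199) or the yellow ring (92,329).
- **Tray:** green (364,204), not the small green (433,208).

Next I'll do a coarse measurement by masks and make a close crop.

```bash
python3 - <<'E'
from h import *
T=load('top0');S=load('side0')
def blobs(f,lo,hi,amin,roi=None):
    h=cv2.cvtColor(f['img'],cv2.COLOR_RGB2HSV);m=cv2.inRange(h,np.array(lo),np.array(hi))
    if roi: k=np.zeros_like(m);x0,y0,x1,y1=roi;k[y0:y1,x0:x1]=255;m&=k
    n,l,s,c=cv2.connectedComponentsWithStats(m)
    return [(s[i].tolist(),c[i].round(1).tolist(),[np.round(q,1).tolist() if not np.isscalar(q) else round(q,1) for q in cv2.minAreaRect(np.argwhere(l==i)[:,::-1].astype(np.float32))]) for i in range(1,n) if s[i,4]>amin]
for nm,f,r in(('T',T,(180,170,480,310)),('S',S,(200,160,420,400))):
    print(nm,'blue',blobs(f,(100,100,40),(125,255,255),300,r))
    print(nm,'green',blobs(f,(50,100,40),(85,255,255),300,r))
for nm,f,r in(('T',T,(170,280,210,310)),('S',S,(360,350,400,400))):
    print(nm,'bronze',blobs(f,(0,120,30),(14,255,255),20,r))
# tray & stand centres
for b in blobs(T,(50,100,40),(85,255,255),300,(180,170,480,310)):
    q=cv2.boxPoints(b[2] and (tuple(b[2][0]),tuple(b[2][1]),b[2][2]));print('green corners',[plane(T,*p,0.024)[:2].round(3).tolist() for p in q],plane(T,*b[2][0],0.024).round(3))
b=blobs(T,(100,100,40),(125,255,255),300,(180,170,480,310))[0]
q=cv2.boxPoints((tuple(b[2][0]),tuple(b[2][1]),b[2][2]));print('blue',[plane(T,*p,0.04)[:2].round(3).tolist() for p in q],plane(T,*b[2][0],.04).round(3))
a=cv2.resize(T['img'][260:310,390:490],(800,400),interpolation=cv2.INTER_CUBIC)
c=cv2.resize(S['img'][135:215,330:430],(320,256),interpolation=cv2.INTER_CUBIC)
out=np.zeros((600,800,3),np.uint8);out[:300]=cv2.resize(a,(800,300));out[320:576,:320]=c
out[320:576,340:596]=cv2.resize(S['img'][345:405,350:410],(256,256));cv2.imwrite('pics/crop1.png',out[:,:,::-1])
E
```

```text
T blue [([273, 233, 34, 43, 1331], [289.4, 254.2], [[289.3, 254.2], [32.2, 41.4], 3.0])]
T green [([337, 176, 54, 55, 2536], [363.9, 202.9], [[363.9, 202.9], [50.3, 50.5], 4.8]), ([410, 185, 46, 47, 1310], [432.2, 208.1], [[432.1, 208.2], [36.4, 36.2], 21.8])]
S blue [([305, 252, 57, 47, 2277], [333.2, 275.0], [[332.7, 274.8], [55.3, 42.6], 5.7])]
S green [([275, 171, 49, 29, 927], [299.0, 184.7], [[298.9, 184.5], [45.8, 25.6], 15.3]), ([249, 201, 67, 45, 2342], [282.9, 223.0], [[282.0, 222.7], [64.5, 40.9], 5.7])]
T bronze [([183, 287, 16, 14, 145], [190.5, 293.5], [[190.5, 293.5], [12.7, 14.1], 45.0])]
S bronze [([371, 362, 20, 30, 512], [380.2, 376.4], [[380.5, 376.5], [29.0, 19.0], 90.0])]
green corners [[0.583, -0.101], [0.691, -0.11], [0.683, -0.218], [0.574, -0.209]] [ 0.633 -0.16   0.024]
green corners [[0.6, -0.256], [0.673, -0.285], [0.645, -0.359], [0.572, -0.329]] [ 0.622 -0.307  0.024]
blue [[0.479, 0.035], [0.566, 0.031], [0.563, -0.037], [0.476, -0.033]] [ 0.521 -0.001  0.04 ]
```

View pics/crop1.png

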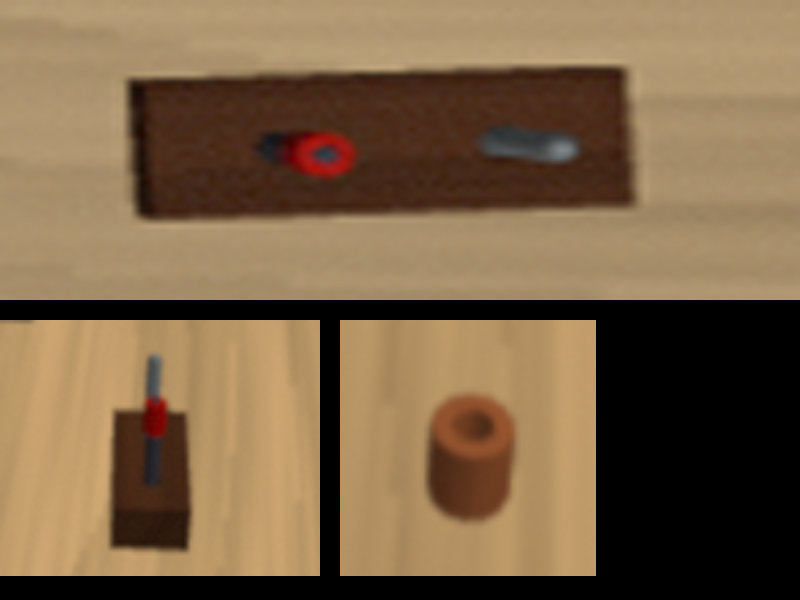

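The close crop confirms the choice. The plain grey rod, top at about top-view (460.4,284.8) and side-view (378.4,147), is the gauge pin. The red-collared pin is the one nearer the side camera. The bushing has a clear bore, mouth at side-view (381,370).

```bash
python3 - <<'E'
from h import *
T=load('top0');S=load('side0')
for n,a,b in(('pin',(460.4,284.8),(378.4,147)),('bush',(191.3,293.6),(380.9,370.1)),('bore',(290,255),(335,267))):
    X,e=tri((T,*a),(S,*b));print(n,X.round(4),np.round(e,4))
f=grab('wrist','w0');o=get_obs();R=np.array(o['tool_rot']);c=-f['R'].T@f['t']
print('cam in tool',(R.T@(c-o['position'])).round(4),(R.T@f['R'].T).round(3).tolist(),f['camera_matrix'].round(1).tolist())
E
```

```text
pin [ 0.4607 -0.3511  0.0852] [0.0003 0.0003]
bush [0.4357 0.2071 0.0262] [0.0005 0.0005]
bore [ 0.5191 -0.0022  0.0362] [0.0003 0.0003]
cam in tool [ 0.0766 -0.001  -0.1671] [[-0.001, -0.961, -0.275], [1.0, -0.001, 0.0], [-0.0, -0.275, 0.961]] [[340.1, 0.0, 320.4], [0.0, 340.1, 239.2], [0.0, 0.0, 1.0]]
```

>>> arm_command([
  [0.6, -0.6, -0.16, 0, 0, -0.958],
  [0.6, -0.6, -0.16, 0, 0, -0.958],
  [0.6, -0.6, -0.16, 0, 0, -0.958],
  [0.6, -0.6, -0.16, 0, 0, -0.958],
  [0.6, -0.6, -0.16, 0, 0, -0.958],
  [0.6, -0.6, -0.16, 0, 0, -0.958],
  [0.6, -0.6, -0.16, 0, 0, -0.958],
  [0.6, -0.6, -0.16, 0, 0, -0.958],
  [0.6, -0.6, -0.16, 0, 0, -0.958],
  [0.6, -0.6, -0.16, 0, 0, -0.958],
  [0.6, -0.6, -0.16, 0, 0, -0.958],
  [0, 0, 0, 0, 0, 0],
], jaw=-1)

```text
clock: 1.65
position: [0.4303, 0.2592, 0.1477]
tool_rot: [[0.003, 1.0, -0.001], [1.0, -0.003, -0.0], [-0.0, -0.001, -1.0]]
wrist_force: [-0.0, 0.6, -0.1]
opening: 0.093
grasp_force: 0.0
```

```bash
python3 -c "
from h import *
grab('wrist','w1')"
```

>>> arm_command([
  [0.2, -0.8, 0, 0, 0, 0],
  [0.2, -0.8, 0, 0, 0, 0],
  [0.2, -0.8, 0, 0, 0, 0],
  [0, 0, 0, 0, 0, 0],
  [0, 0, 0, 0, 0, 0],
])

```text
clock: 2.33
position: [0.4531, 0.1654, 0.1483]
tool_rot: [[-0.002, 1.0, -0.0], [1.0, 0.002, 0.0], [0.0, -0.0, -1.0]]
wrist_force: [0.1, 0.2, -0.2]
opening: 0.0929
grasp_force: 0.0
```

```bash
python3 -c "
from h import *
grab('wrist','w2')"
```

```text
(no output)
```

View pics/w2.png

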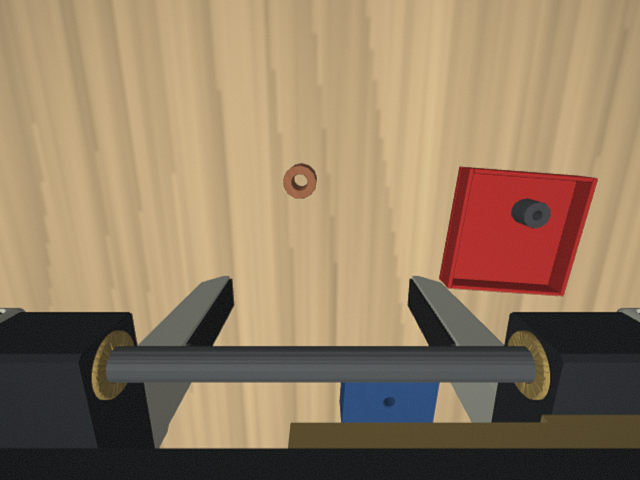

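The wrist view shows the bushing mouth at (300,181), the stand bore at (389,402) and the reject at (531,213) in the red tray. Things show clearly when the TCP is a little on their -y side.

>>> arm_command([
  [0.3, -0.98, 0, 0, 0, 0],
  [0.3, -0.98, 0, 0, 0, 0],
  [0.3, -0.98, 0, 0, 0, 0],
  [0.3, -0.98, 0, 0, 0, 0],
  [0.3, -0.98, 0, 0, 0, 0],
  [0, 0, 0, 0, 0, 0],
  [0, 0, 0, 0, 0, 0],
])

```text
clock: 3.25
position: [0.5133, -0.0304, 0.1481]
tool_rot: [[-0.001, 1.0, -0.0], [1.0, 0.001, 0.0], [0.0, -0.0, -1.0]]
wrist_force: [-0.3, -0.4, 0.9]
opening: 0.0928
grasp_force: 0.0
```

```bash
python3 -c "
from h import *
grab('wrist','w3')"
```

>>> arm_command([
  [0, -0.9, 0, 0, 0, 0],
  [0, -0.9, 0, 0, 0, 0],
  [0, 0, 0, 0, 0, 0],
  [0, 0, 0, 0, 0, 0],
])

```text
clock: 3.8
position: [0.5134, -0.1023, 0.1482]
tool_rot: [[-0.001, 1.0, -0.0], [1.0, 0.001, 0.0], [0.0, -0.0, -1.0]]
wrist_force: [-0.6, -0.1, -0.6]
opening: 0.0931
grasp_force: 0.0
```

```bash
python3 -c "
from h import *
grab('wrist','w4')"
```

>>> arm_command([
  [-0.2, -0.95, 0, 0, 0, 0],
  [-0.2, -0.95, 0, 0, 0, 0],
  [-0.2, -0.95, 0, 0, 0, 0],
  [-0.2, -0.95, 0, 0, 0, 0],
  [-0.2, -0.95, 0, 0, 0, 0],
  [-0.2, -0.95, 0, 0, 0, 0],
  [-0.2, -0.95, 0, 0, 0, 0],
  [0, 0, 0, 0, 0, 0],
  [0, 0, 0, 0, 0, 0],
])

```text
clock: 4.97
position: [0.4579, -0.3682, 0.148]
tool_rot: [[-0.001, 1.0, -0.0], [1.0, 0.001, 0.001], [0.001, -0.0, -1.0]]
wrist_force: [0.3, 0.3, -0.6]
opening: 0.0932
grasp_force: 0.0
```

```bash
python3 - <<'E'
from h import *
grab('wrist','w5')
a=[load(n)['img'] for n in('w1','w3','w4','w5')]
m=np.vstack([np.hstack(a[:2]),np.hstack(a[2:])]);cv2.imwrite('pics/m1.png',cv2.resize(m,(800,600),interpolation=cv2.INTER_AREA)[:,:,::-1])
E
```

```text
(no output)
```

View pics/m1.png

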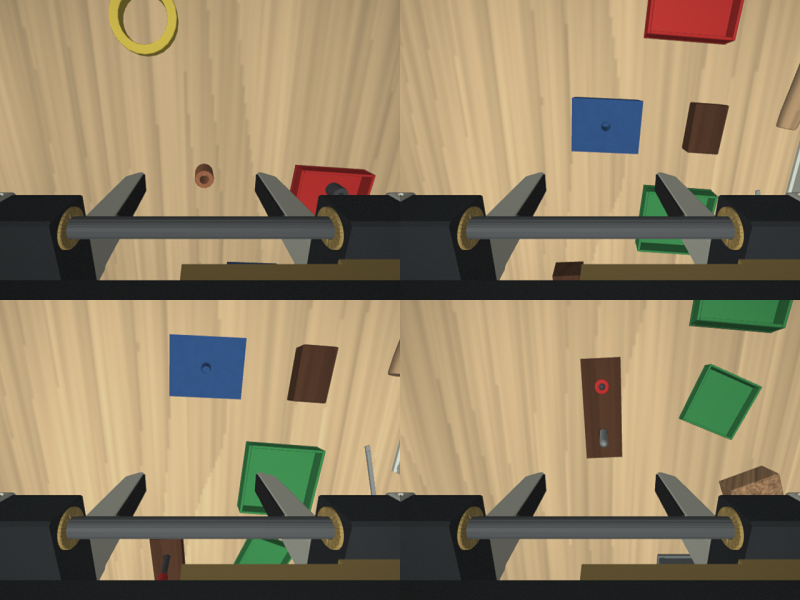

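The mosaic shows the bushing mouth at w1 (326,291), the stand bore at w3 (328,202) and w4 (330,107), and the pin top at about w5 (326,229). One more view of the rack, then I'll measure.

>>> arm_command([
  [0, -0.7, 0, 0, 0, 0],
  [0, -0.7, 0, 0, 0, 0],
  [0, 0, 0, 0, 0, 0],
  [0, 0, 0, 0, 0, 0],
])

```text
clock: 5.52
position: [0.4579, -0.4241, 0.1481]
tool_rot: [[-0.001, 1.0, -0.0], [1.0, 0.001, 0.001], [0.001, -0.0, -1.0]]
wrist_force: [-0.2, 0.2, -1.4]
opening: 0.093
grasp_force: 0.0
```

```bash
python3 - <<'E'
from h import *
f=grab('wrist','w6')
print(proj(f,[.4607,-.3511,.09]),proj(load('w5'),[.4607,-.3511,.09]))
L=[('w1',326,291),('w2',300,181),('w3',328,202),('w4',330,107),('w5',326,222),('w6',*proj(f,[.4607,-.3511,.08]))]
t=[]
for n,u,v in L:
    u,v=int(u),int(v);im=load(n)['img'][v-20:v+20,u-20:u+20];print(n,u-20,v-20)
    im=cv2.resize(im,(260,260),interpolation=cv2.INTER_NEAREST);t.append(im)
m=np.vstack([np.hstack(t[:3]),np.hstack(t[3:])]);cv2.imwrite('pics/m2.png',m[:,:,::-1])
E
```

```text
[325.61742234 146.34336017] [325.05037107 231.11924186]
w1 306 271
w2 280 161
w3 308 182
w4 310 87
w5 306 202
w6 305 126
```

View pics/m2.png

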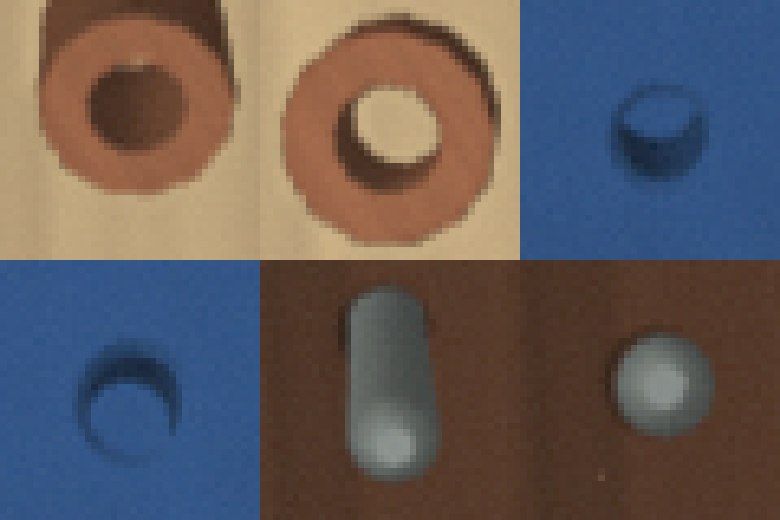

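Zoomed crops: bushing mouth at w1 (326.6,287.0) and w2 (299.4,181.7), bore at w3 (328.9,201.8) and w4 (329.2,108.2), bright pin top at w5 (325.4,230.1) and w6 (326.5,144.6). The pin is clearly the plain one.

```bash
python3 - <<'E'
from h import *
T=load('top0');S=load('side0')
for n,a,b,c,d,z in(('bush',('w1',326.6,287.0),('w2',299.4,181.7),(191.3,293.6),(380.9,370.1),.032),('bore',('w3',328.9,201.8),('w4',329.2,108.2),(290,255),(335,267),.04),('pin',('w5',325.4,230.1),('w6',326.5,144.6),(460.4,284.8),(378.4,147),.09)):
    A=(load(a[0]),*a[1:]);B=(load(b[0]),*b[1:])
    X,e=tri(A,B);print(n,X.round(4),np.round(e,4),'all',tri(A,B,(T,*c),(S,*d))[0].round(4),[plane(*q,z)[:2].round(4).tolist() for q in(A,B,(T,*c),(S,*d))])
o=get_obs();print(o['clock'],o['position'])
E
```

```text
bush [0.4353 0.2096 0.0329] [0.0001 0.0001] all [0.4354 0.2077 0.0268] [[0.4352, 0.2092], [0.4354, 0.2095], [0.4365, 0.2058], [0.4354, 0.2123]]
bore [ 0.5197 -0.0018  0.0386] [0.0001 0.0001] all [ 0.5194 -0.002   0.0364] [[0.5198, -0.0016], [0.5196, -0.0019], [0.5193, -0.0024], [0.5184, 0.0026]]
pin [ 0.4611 -0.35    0.0914] [0.0002 0.0002] all [ 0.461  -0.3508  0.0856] [[0.4609, -0.3504], [0.4613, -0.35], [0.4606, -0.3498], [0.4609, -0.3415]]
5.575 [ 0.45783975 -0.4241492   0.14819034]
```

>>> arm_command([
  [0.04, 0.925, 0, 0, 0, 0],
  [0.04, 0.925, -0.2, 0, 0, 0],
  [0, 0, -0.7, 0, 0, 0],
  [0, 0, -0.7, 0, 0, 0],
  [0, 0, -0.5, 0, 0, 0],
  [0, 0, -0.23, 0, 0, 0],
  [0, 0, 0, 0, 0, 0],
  [0, 0, 0, 0, 0, 0],
], jaw=0)

```text
clock: 6.58
position: [0.4612, -0.3517, 0.0559]
tool_rot: [[-0.001, 1.0, 0.001], [1.0, 0.001, -0.001], [-0.001, 0.001, -1.0]]
wrist_force: [0.3, 0.5, 0.5]
opening: 0.0462
grasp_force: 0.0
```

>>> arm_command([
  [0, 0, 0, 0, 0, 0],
  [0, 0, 0, 0, 0, 0],
  [0, 0, 0, 0, 0, 0],
  [0, 0, 0, 0, 0, 0],
  [0, 0, 0, 0, 0, 0],
  [0, 0, 0, 0, 0, 0],
], jaw=1)

```text
clock: 7.32
position: [0.4608, -0.3515, 0.055]
tool_rot: [[-0.0, 1.0, 0.0], [1.0, 0.0, -0.0], [-0.0, 0.0, -1.0]]
wrist_force: [1.2, 0.2, -0.4]
opening: 0.0092
grasp_force: 30.0
```

>>> arm_command([
  [0, 0, 0.3, 0, 0, 0],
  [0, 0, 0.6, 0, 0, 0],
  [0, 0, 0.7, 0, 0, 0],
  [0, 0, 0.7, 0, 0, 0],
  [0, 0, 0.4, 0, 0, 0],
  [0, 0, 0, 0, 0, 0],
])

```text
clock: 8.07
position: [0.461, -0.3518, 0.164]
tool_rot: [[-0.0, 1.0, 0.001], [1.0, 0.0, -0.001], [-0.001, 0.001, -1.0]]
wrist_force: [-0.4, 0.4, -1.2]
opening: 0.0093
grasp_force: 30.0
```

>>> arm_command([
  [0.07, 0.4, 0, 0, 0, 0],
  [0.14, 0.83, 0, 0, 0, 0],
  [0.14, 0.83, 0, 0, 0, 0],
  [0.14, 0.83, 0, 0, 0, 0],
  [0.14, 0.83, 0, 0, 0, 0],
  [0.14, 0.83, 0, 0, 0, 0],
  [0.14, 0.83, 0, 0, 0, 0],
  [0.14, 0.83, 0, 0, 0, 0],
  [0.14, 0.83, 0, 0, 0, 0],
  [0.14, 0.83, 0, 0, 0, 0],
  [0.14, 0.83, 0, 0, 0, 0],
  [0, 0, 0, 0, 0, 0],
])

```text
clock: 9.57
position: [0.5187, -0.0012, 0.162]
tool_rot: [[-0.003, 1.0, -0.002], [1.0, 0.003, 0.0], [0.0, -0.002, -1.0]]
wrist_force: [-0.2, 0.8, -1.4]
opening: 0.0095
grasp_force: 30.0
```

>>> arm_command([
  [0, 0, 0, 0, 0, 0],
])

```text
clock: 9.7
position: [0.5189, -0.0035, 0.1624]
tool_rot: [[-0.001, 1.0, -0.001], [1.0, 0.001, -0.0], [-0.0, -0.001, -1.0]]
wrist_force: [0.4, 0.4, -0.8]
opening: 0.0094
grasp_force: 30.0
```

```bash
python3 - <<'E'
from h import *
f=grab('wrist','w7');s=grab('side','s7');o=get_obs();print(o['position'],np.round(o['tool_rot'],3).tolist())
p=np.array(o['position'])
print([proj(f,p+[0,.0017,z]).round(1).tolist() for z in(-.049,.036)],proj(s,p+[0,.0017,-.049]))
a=f['img'][150:390,220:460];u,v=proj(s,p+[0,0,-.03]).astype(int)
b=cv2.resize(s['img'][v-60:v+60,u-50:u+50],(400,480))
cv2.imwrite('pics/m3.png',np.hstack([cv2.resize(a,(400,480)),b])[:,:,::-1]);print(u-50,v-60)
E
```

```text
[ 0.51917079 -0.00409748  0.1626795 ] [[0.0, 1.0, -0.001], [1.0, -0.0, -0.0], [-0.0, -0.001, -1.0]]
[[321.5, 257.7], [321.9, 322.2]] [335.24669599 228.81484178]
285 158
```

View pics/m3.png

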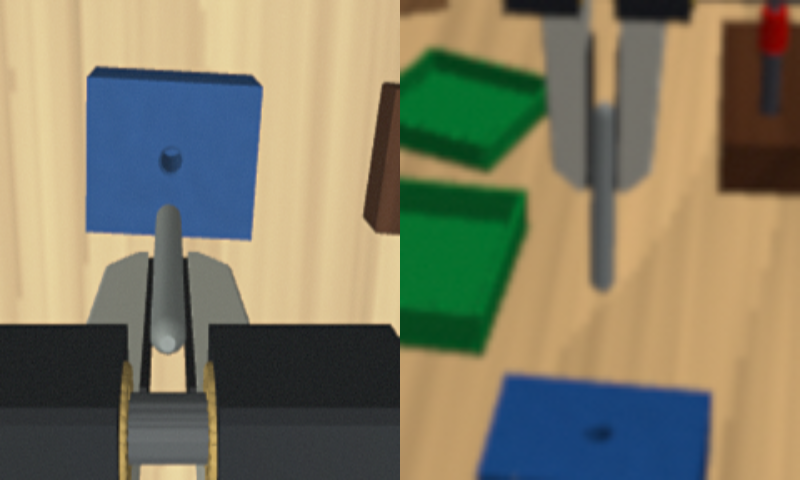

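The pin hangs vertically in the fingers, with its lower tip at about wrist (321,256) as predicted, and the bore is visible at wrist (322,229). I'll descend now.

>>> arm_command([
  [0.02, 0, -0.4, 0, 0, 0],
  [0, 0, -0.5, 0, 0, 0],
  [0, 0, -0.5, 0, 0, 0],
  [0, 0, -0.25, 0, 0, 0],
  [0, 0, 0, 0, 0, 0],
  [0, 0, -0.1, 0, 0, 0],
  [0, 0, -0.1, 0, 0, 0],
  [0, 0, 0, 0, 0, 0],
])

```text
clock: 10.8
position: [0.5203, -0.0035, 0.089]
tool_rot: [[-0.0, 1.0, -0.0], [1.0, 0.0, 0.0], [0.0, -0.0, -1.0]]
wrist_force: [0.2, 0.8, 0.3]
opening: 0.0091
grasp_force: 30.0
```

>>> arm_command([
  [0, 0, -0.08, 0, 0, 0],
  [0, 0, -0.08, 0, 0, 0],
  [0, 0, -0.08, 0, 0, 0],
  [0, 0, 0, 0, 0, 0],
])

```text
clock: 11.3
position: [0.5202, -0.0035, 0.0791]
tool_rot: [[-0.0, 1.0, -0.001], [1.0, 0.0, 0.0], [0.0, -0.001, -1.0]]
wrist_force: [-0.4, 0.4, 0.5]
opening: 0.0094
grasp_force: 30.0
```

Entering freely. I'll continue to the bottom.

>>> arm_command([
  [0, 0, -0.12, 0, 0, 0],
  [0, 0, -0.12, 0, 0, 0],
  [0, 0, -0.12, 0, 0, 0],
  [0, 0, -0.08, 0, 0, 0],
  [0, 0, 0, 0, 0, 0],
])

```text
clock: 11.92
position: [0.5202, -0.0035, 0.0616]
tool_rot: [[-0.0, 1.0, -0.0], [1.0, 0.0, 0.0], [0.0, -0.0, -1.0]]
wrist_force: [-0.5, -0.3, -1.1]
opening: 0.0093
grasp_force: 30.0
```

>>> arm_command([
  [0, 0, -0.05, 0, 0, 0],
  [0, 0, -0.05, 0, 0, 0],
  [0, 0, 0, 0, 0, 0],
])

```text
clock: 12.3
position: [0.5205, -0.0035, 0.058]
tool_rot: [[-0.0, 1.0, 0.0], [1.0, 0.0, -0.0], [-0.0, 0.0, -1.0]]
wrist_force: [-0.3, 0.2, 1.6]
opening: 0.0091
grasp_force: 30.0
```

>>> arm_command([
  [0, 0, -0.03, 0, 0, 0],
  [0, 0, 0, 0, 0, 0],
])

```text
clock: 12.55
position: [0.5209, -0.0036, 0.0577]
tool_rot: [[-0.0, 1.0, 0.001], [1.0, 0.0, -0.0], [-0.0, 0.001, -1.0]]
wrist_force: [-2.9, -0.6, 13.5]
opening: 0.0091
grasp_force: 30.0
```

>>> arm_command([
  [0, 0, 0.02, 0, 0, 0],
  [0, 0, 0, 0, 0, 0],
  [0, 0, 0, 0, 0, 0],
  [0, 0, 0, 0, 0, 0],
  [0, 0, 0.5, 0, 0, 0],
  [0, 0, 0.7, 0, 0, 0],
  [0, 0, 0.7, 0, 0, 0],
  [0, 0, 0, 0, 0, 0],
], jaw=-0.3)

```text
clock: 13.55
position: [0.5213, -0.0036, 0.135]
tool_rot: [[-0.0, 1.0, 0.003], [1.0, 0.0, -0.0], [-0.0, 0.003, -1.0]]
wrist_force: [-1.1, 0.5, 0.3]
opening: 0.0605
grasp_force: 0.0
```

>>> arm_command([
  [-0.35, 0.88, 0, 0, 0, 0],
  [-0.35, 0.88, 0, 0, 0, 0],
  [-0.35, 0.88, 0, 0, 0, 0],
  [-0.35, 0.88, 0, 0, 0, 0],
  [-0.35, 0.88, 0, 0, 0, 0],
  [-0.35, 0.88, 0, 0, 0, 0],
  [0, 0, 0, 0, 0, 0],
  [0, 0, 0, 0, 0, 0],
])

```text
clock: 14.55
position: [0.4362, 0.2073, 0.1328]
tool_rot: [[-0.001, 1.0, -0.001], [1.0, 0.001, -0.0], [-0.0, -0.001, -1.0]]
wrist_force: [-0.2, 0.4, 0.3]
opening: 0.0604
grasp_force: 0.0
```

```bash
python3 -c "
from h import *
f=grab('wrist','w8');s=grab('side','s8');s0=load('side0')
print(get_obs()['position'],proj(s,[.5197,-.0018,.093]))
u,v=proj(s,[.5197,-.0018,.06]).astype(int)
cv2.imwrite('pics/m4.png',np.hstack([cv2.resize(s['img'][v-40:v+40,u-40:u+40],(400,400),interpolation=0),cv2.resize(f['img'],(400,400))])[:,:,::-1]);print(u-40,v-40)"
```

```text
[0.43653631 0.2069254  0.13303755] [334.75541252 239.52601863]
294 215
```

View pics/m4.png

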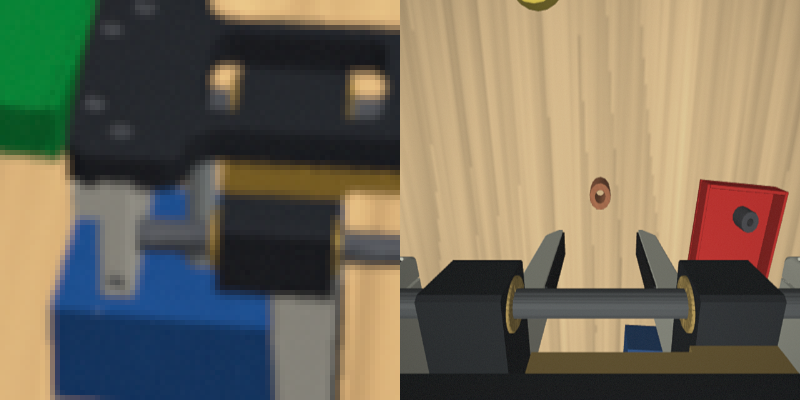

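The bushing stands unmoved at wrist (320,230). The pin is hidden from the side camera by the gripper, so I'll check it later. Grasping the bushing now.

>>> arm_command([
  [-0.03, 0.06, -0.6, 0, 0, 0],
  [0, 0, -0.8, 0, 0, 0],
  [0, 0, -0.8, 0, 0, 0],
  [0, 0, -0.6, 0, 0, 0],
  [0, 0, -0.37, 0, 0, 0],
  [0, 0, 0, 0, 0, 0],
  [0, 0, 0, 0, 0, 0],
])

```text
clock: 15.52
position: [0.4357, 0.2101, 0.0073]
tool_rot: [[-0.0, 1.0, 0.001], [1.0, 0.0, 0.0], [0.0, 0.001, -1.0]]
wrist_force: [0.1, 0.9, 0.2]
opening: 0.0604
grasp_force: 0.0
```

>>> arm_command([
  [0, 0, 0, 0, 0, 0],
  [0, 0, 0, 0, 0, 0],
  [0, 0, 0, 0, 0, 0],
  [0, 0, 0, 0, 0, 0],
  [0, 0, 0, 0, 0, 0],
], jaw=1)

```text
clock: 16.15
position: [0.4353, 0.2101, 0.0068]
tool_rot: [[-0.0, 1.0, 0.0], [1.0, 0.0, 0.0], [0.0, 0.0, -1.0]]
wrist_force: [-0.4, -0.7, 2.9]
opening: 0.0281
grasp_force: 30.0
```

>>> arm_command([
  [0, 0, 0.3, 0, 0, 0],
  [0, 0, 0.7, 0, 0, 0],
  [0, 0, 0.7, 0, 0, 0],
  [0, 0, 0.8, 0, 0, 0],
  [0, 0, 0.7, 0, 0, 0],
  [0, 0, 0, 0, 0, 0],
])

```text
clock: 16.9
position: [0.436, 0.2104, 0.1367]
tool_rot: [[-0.0, 1.0, 0.004], [1.0, 0.0, 0.001], [0.001, 0.004, -1.0]]
wrist_force: [-0.7, 0.7, -0.7]
opening: 0.0274
grasp_force: 30.0
```

>>> arm_command([
  [0.265, -0.83, 0, 0, 0, 0],
  [0.265, -0.83, 0, 0, 0, 0],
  [0.265, -0.83, 0, 0, 0, 0],
  [0.265, -0.83, 0, 0, 0, 0],
  [0.265, -0.83, 0, 0, 0, 0],
  [0.265, -0.83, 0, 0, 0, 0],
  [0.265, -0.83, 0, 0, 0, 0],
  [0.265, -0.83, 0, 0, 0, 0],
  [0, 0, 0, 0, 0, 0],
  [0, 0, 0, 0, 0, 0],
  [0, 0, 0, 0, 0, 0],
])

```text
clock: 18.27
position: [0.5195, -0.0546, 0.1343]
tool_rot: [[-0.001, 1.0, -0.001], [1.0, 0.001, 0.0], [0.0, -0.001, -1.0]]
wrist_force: [-0.2, -0.3, -0.5]
opening: 0.0277
grasp_force: 30.0
```

```bash
python3 - <<'E'
from h import *
f=grab('wrist','w9');o=get_obs();p=np.array(o['position']);print(p,o['opening'])
a=proj(f,[.5197,-.0018,.093]);b=proj(f,p+[0,-.0007,.025]);print(a,b)
t=[]
for u,v in(a,b):
    u,v=int(u),int(v);print(u-40,v-40);t.append(cv2.resize(f['img'][v-40:v+40,u-40:u+40],(400,400),interpolation=0))
cv2.imwrite('pics/m5.png',np.hstack(t)[:,:,::-1])
E
```

```text
[ 0.51964525 -0.05471862  0.13448144] 0.027590683208497245
[321.47258367 180.98117408] [321.49917909 313.5311901 ]
281 140
281 273
```

View pics/m5.png

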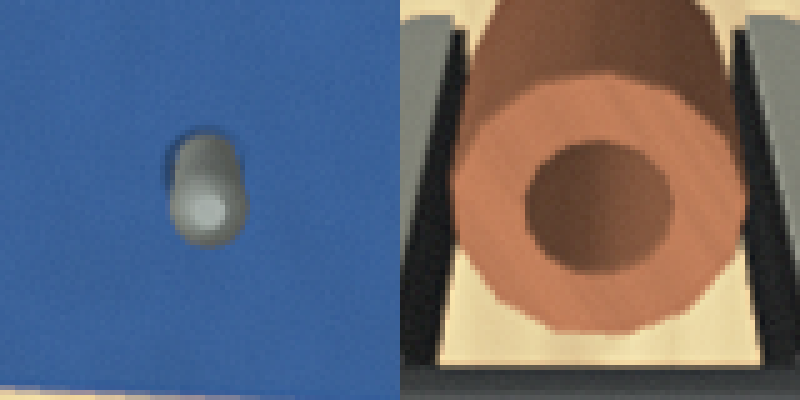

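The pin stands in the bore with its top at wrist (322.1,181.5), matching the fully-home prediction. The bushing mouth is at (320.3,313.9) and upright in the fingers. I'll shift over the pin, descend to near its top, then go on slowly.

>>> arm_command([
  [0.025, 0.6, 0, 0, 0, 0],
  [0, 0.6, 0, 0, 0, 0],
  [0, 0.138, 0, 0, 0, 0],
  [0, 0, -0.4, 0, 0, 0],
  [0, 0, -0.35, 0, 0, 0],
  [0, 0, 0, 0, 0, 0],
  [0, 0, -0.1, 0, 0, 0],
  [0, 0, -0.1, 0, 0, 0],
  [0, 0, 0, 0, 0, 0],
])

```text
clock: 19.45
position: [0.5209, -0.0021, 0.0965]
tool_rot: [[-0.0, 1.0, -0.0], [1.0, 0.0, 0.0], [0.0, -0.0, -1.0]]
wrist_force: [-0.3, 0.4, -0.8]
opening: 0.0279
grasp_force: 30.0
```

>>> arm_command([
  [0, 0.02, -0.1, 0, 0, 0],
  [0, 0, -0.15, 0, 0, 0],
  [0, 0, -0.15, 0, 0, 0],
  [0, 0, 0, 0, 0, 0],
])

```text
clock: 19.95
position: [0.5206, -0.0012, 0.08]
tool_rot: [[-0.0, 1.0, -0.001], [1.0, 0.0, 0.0], [0.0, -0.001, -1.0]]
wrist_force: [-0.6, 0.3, -1.0]
opening: 0.0279
grasp_force: 30.0
```

>>> arm_command([
  [0, 0, -0.2, 0, 0, 0],
  [0, 0, -0.2, 0, 0, 0],
  [0, 0, -0.2, 0, 0, 0],
  [0, 0, -0.13, 0, 0, 0],
  [0, 0, 0, 0, 0, 0],
])

```text
clock: 20.58
position: [0.5207, -0.0012, 0.051]
tool_rot: [[-0.0, 1.0, -0.001], [1.0, 0.0, 0.0], [0.0, -0.001, -1.0]]
wrist_force: [0.1, 0.1, -0.3]
opening: 0.0276
grasp_force: 30.0
```

>>> arm_command([
  [0, 0, -0.05, 0, 0, 0],
  [0, 0, -0.04, 0, 0, 0],
  [0, 0, 0, 0, 0, 0],
])

```text
clock: 20.95
position: [0.521, -0.0012, 0.0478]
tool_rot: [[-0.0, 1.0, 0.0], [1.0, 0.0, 0.0], [0.0, 0.0, -1.0]]
wrist_force: [0.3, -0.9, -1.0]
opening: 0.028
grasp_force: 30.0
```

>>> arm_command([
  [0, 0, -0.03, 0, 0, 0],
  [0, 0, 0, 0, 0, 0],
])

```text
clock: 21.2
position: [0.5211, -0.0012, 0.0468]
tool_rot: [[-0.001, 1.0, 0.0], [1.0, 0.001, -0.0], [-0.0, 0.0, -1.0]]
wrist_force: [0.2, 0.3, 1.0]
opening: 0.0274
grasp_force: 30.0
```

>>> arm_command([
  [0, 0, -0.02, 0, 0, 0],
  [0, 0, 0, 0, 0, 0],
])

```text
clock: 21.45
position: [0.5211, -0.0012, 0.0467]
tool_rot: [[-0.001, 1.0, 0.0], [1.0, 0.001, -0.0], [-0.0, 0.0, -1.0]]
wrist_force: [-4.5, 0.4, 13.0]
opening: 0.0282
grasp_force: 30.0
```

It's seated, with 13 N upward at the expected height. I'll release so it rests flat, then grip again.

>>> arm_command([
  [0, 0, 0.02, 0, 0, 0],
  [0, 0, 0, 0, 0, 0],
  [0, 0, 0, 0, 0, 0],
  [0, 0, 0, 0, 0, 0],
], jaw=0.1)

```text
clock: 21.95
position: [0.5209, -0.0012, 0.0465]
tool_rot: [[-0.0, 1.0, -0.0], [1.0, 0.0, -0.0], [-0.0, -0.0, -1.0]]
wrist_force: [-0.4, 0.3, 0.5]
opening: 0.0418
grasp_force: 0.0
```

>>> arm_command([
  [0, 0, 0, 0, 0, 0],
  [0, 0, 0, 0, 0, 0],
  [0, 0, 0, 0, 0, 0],
  [0, 0, 0, 0, 0, 0],
  [0, 0, 0, 0, 0, 0],
], jaw=1)

```text
clock: 22.58
position: [0.5209, -0.0012, 0.0466]
tool_rot: [[-0.0, 1.0, -0.0], [1.0, 0.0, -0.0], [-0.0, -0.0, -1.0]]
wrist_force: [1.1, 0.1, -0.1]
opening: 0.028
grasp_force: 30.0
```

>>> arm_command([
  [0, 0, 0.1, 0, 0, 0],
  [0, 0, 0.2, 0, 0, 0],
  [0, 0, 0.4, 0, 0, 0],
  [0, 0, 0.5, 0, 0, 0],
  [0, 0, 0.5, 0, 0, 0],
  [0, 0, 0.4, 0, 0, 0],
  [0, 0, 0, 0, 0, 0],
])

```text
clock: 23.45
position: [0.5216, -0.0012, 0.132]
tool_rot: [[-0.0, 1.0, 0.002], [1.0, 0.0, -0.0], [-0.0, 0.002, -1.0]]
wrist_force: [-0.2, -0.5, -0.8]
opening: 0.0274
grasp_force: 30.0
```

>>> arm_command([
  [0.35, -0.497, 0, 0, 0, 0],
  [0.35, -0.497, 0, 0, 0, 0],
  [0.35, -0.497, 0, 0, 0, 0],
  [0.35, -0.497, 0, 0, 0, 0],
  [0.35, -0.497, 0, 0, 0, 0],
  [0.35, -0.497, 0, 0, 0, 0],
  [0.35, -0.497, 0, 0, 0, 0],
  [0.35, -0.497, 0, 0, 0, 0],
  [0, 0, 0, 0, 0, 0],
  [0, 0, 0, 0, 0, 0],
])

```text
clock: 24.7
position: [0.6325, -0.1604, 0.1297]
tool_rot: [[-0.0, 1.0, -0.001], [1.0, 0.0, 0.001], [0.001, -0.001, -1.0]]
wrist_force: [-1.1, -0.7, -1.1]
opening: 0.0278
grasp_force: 30.0
```

```bash
python3 - <<'E'
from h import *
f=grab('wrist','w10');t=grab('top','t10');s=grab('side','s10');p=np.array(get_obs()['position']);print(p)
u,v=proj(s,[.52,-.0,.06]).astype(int)
m=np.hstack([cv2.resize(f['img'],(450,340)),cv2.resize(s['img'][v-60:v+60,u-62:u+62],(350,340))]);cv2.imwrite('pics/m6.png',m[:,:,::-1]);print(u-62,v-60,proj(s,[.5201,-.0021,.093]))
E
```

```text
[ 0.63269236 -0.15984182  0.13051534]
272 196 [334.5262444  239.40257802]
```

View pics/m6.png

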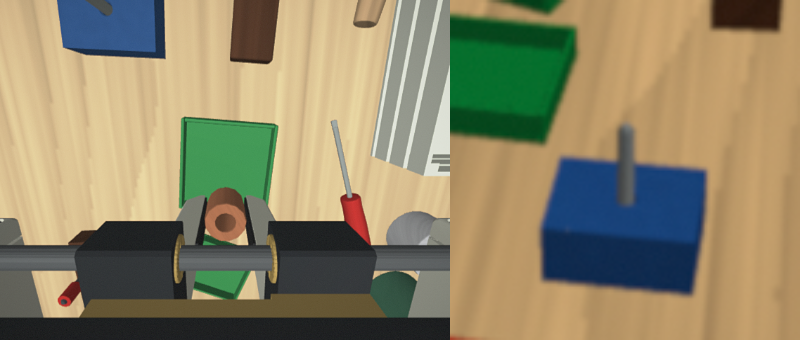

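The pin stands fully home, its top at side (334,240) against a predicted (334.5,239.4). The bushing is held upright over the large green tray. Lowering.

>>> arm_command([
  [0, 0, -0.5, 0, 0, 0],
  [0, 0, -0.7, 0, 0, 0],
  [0, 0, -0.7, 0, 0, 0],
  [0, 0, -0.5, 0, 0, 0],
  [0, 0, -0.3, 0, 0, 0],
  [0, 0, -0.1, 0, 0, 0],
  [0, 0, -0.05, 0, 0, 0],
  [0, 0, 0, 0, 0, 0],
  [0, 0, 0, 0, 0, 0],
])

```text
clock: 25.98
position: [0.6333, -0.1603, 0.0172]
tool_rot: [[-0.0, 1.0, 0.001], [1.0, 0.0, -0.0], [-0.0, 0.001, -1.0]]
wrist_force: [-0.2, -0.2, -0.6]
opening: 0.0279
grasp_force: 30.0
```

>>> arm_command([
  [0, 0, -0.05, 0, 0, 0],
  [0, 0, -0.05, 0, 0, 0],
  [0, 0, -0.03, 0, 0, 0],
  [0, 0, 0, 0, 0, 0],
  [0, 0, 0, 0, 0, 0],
])

```text
clock: 26.6
position: [0.633, -0.1603, 0.0114]
tool_rot: [[-0.0, 1.0, -0.0], [1.0, 0.0, -0.0], [-0.0, -0.0, -1.0]]
wrist_force: [-0.2, 0.6, -0.6]
opening: 0.0278
grasp_force: 30.0
```

>>> arm_command([
  [0, 0, -0.02, 0, 0, 0],
  [0, 0, 0, 0, 0, 0],
])

```text
clock: 26.85
position: [0.633, -0.1603, 0.0107]
tool_rot: [[-0.0, 1.0, 0.0], [1.0, 0.0, -0.0], [-0.0, 0.0, -1.0]]
wrist_force: [0.1, -0.0, -0.6]
opening: 0.0278
grasp_force: 30.0
```

>>> arm_command([
  [0, 0, -0.015, 0, 0, 0],
  [0, 0, 0, 0, 0, 0],
])

```text
clock: 27.1
position: [0.633, -0.1603, 0.0106]
tool_rot: [[-0.0, 1.0, 0.0], [1.0, 0.0, -0.0], [-0.0, 0.0, -1.0]]
wrist_force: [-1.5, 1.0, 4.9]
opening: 0.0282
grasp_force: 30.0
```

Contact with the tray floor at the expected height. I'll release and rise.

>>> arm_command([
  [0, 0, 0, 0, 0, 0],
  [0, 0, 0, 0, 0, 0],
  [0, 0, 0, 0, 0, 0],
  [0, 0, 0, 0, 0, 0],
  [0, 0, 0.3, 0, 0, 0],
  [0, 0, 0.6, 0, 0, 0],
  [0, 0, 0.8, 0, 0, 0],
  [0, 0, 0.8, 0, 0, 0],
  [0, 0, 0.8, 0, 0, 0],
  [0, -0.8, 0, 0, 0, 0],
  [0, -0.8, 0, 0, 0, 0],
  [0, 0, 0, 0, 0, 0],
], jaw=0.1)

```text
clock: 28.6
position: [0.6328, -0.226, 0.1428]
tool_rot: [[0.002, 1.0, 0.001], [1.0, -0.002, -0.001], [-0.001, 0.001, -1.0]]
wrist_force: [-0.6, 1.0, -0.3]
opening: 0.0423
grasp_force: 0.0
```

```bash
python3 - <<'E'
from h import *
f=grab('wrist','w11');s=grab('side','s11')
m=np.hstack([cv2.resize(f['img'],(400,300)),cv2.resize(s['img'],(400,300))]);cv2.imwrite('pics/m7.png',m[:,:,::-1])
E
```

```text
(no output)
```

View pics/m7.png

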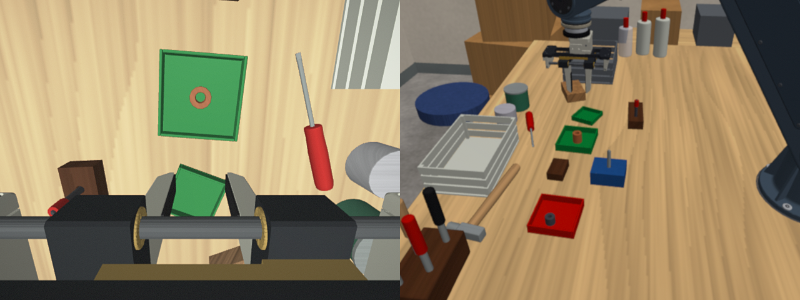

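The bushing stands upright in the middle of the large green tray, at wrist (320,155). The pin stands in the stand at side (334,250), and the other objects are untouched.

```bash
python3 -c "
from station import job
print(job.close_job())"
```

```text
the job is handed in; nothing more can be done
None
```

The job is handed in at about 29 s: the gauge pin is fully home in the blue stand, and the bushing sat flat over it and now stands upright in the 110 mm green tray; the red-collared pin, reject and wax were left where they were.

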